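# Hold a flask down on a touch-start vortex mixer

### The job

The polishing compound in the amber flask has settled: swing the vortex mixer's speed lever to the long yellow mark, and only then lift the amber flask from its cork ring, set its bulb upright in the mixer's black rubber ring and press it straight down until the sprung ring is at, or nearly at, the bottom of its travel, firmly but not hard, because it is glass. The mixer runs only while pressed, so finish with the gripper still holding the flask and keeping it pressed down. Leave the green flask, the white lens blocks and the wash bottle where they stand.

Things in the scene. Friction and masses are not known exactly. Their poses are not given: they have to be found in the camera images.
- mixer: white vortex mixer, fixed, 190 (x) x 130 (y) mm, turned up to 0.4 rad; origin at the centre of its underside, x from front to back, z up. Front half (x below -10 mm) is a low control deck, top 60 mm above the bench, with the speed lever and a scale of black ticks; the rear half is 105 mm high and carries the sprung ring cradle, centred at x = 43, y = 0 mm
- speed_lever (a joint): black speed lever with an upright red knob at its free end, on a vertical axis; rad, 0 to 1.8, growing clockwise seen from above. At 0.9 it points to the mixer's front (-x), at 0 it is 0.9 rad from there on the mixer's -y side. The long yellow mark is at 1.3; black ticks every 0.2 rad from 0.1 to 1.7. Light friction (1.2 N at the knob) keeps it where it is left
- lever_knob (a point): centre of the red knob: upright cylinder, 14 mm diameter, 24 mm high (12 mm above and below this point), 42 mm from the lever's axis; 81 mm above the bench. The lever arm runs right below the knob, 3 mm above the deck, and is 6 mm thick
- lever_hinge (a point): point on the lever's vertical axis, at the height of the knob's centre
- yellow_mark (a point): middle of the long yellow mark on the deck (12 x 4 mm), 55 mm from the lever's axis; the lever's end must point at it
- cradle (a joint): travel of the sprung ring cradle, m, 0 = up, growing as it is pressed straight down, stop at 0.010. It takes about 2.4 N to start it and 11.4 N (flask's weight included) to hold it at the stop; 900 N/m; the flask's own weight does not move it
- cradle_seat (a point): centre of the top face of the black rubber ring cradle on the mixer (ring 68 mm outside, 40 mm inside, 14 mm thick, on a 4 mm metal plate), 147 mm above the bench when up; moves down with it. A seated bulb rests on the ring's inner edge, its lowest point 9.7 mm below this point, its centre 16 mm above
- amber_flask: stoppered round-bottomed flask of amber glass, about 120 g: bulb 51 mm diameter, straight neck 22 mm diameter from 50 to 90 mm above the origin, white stopper 27 mm across from 98 to 106 mm (top). Origin at the lowest point of the bulb, z along the neck. It stands loosely in a cork ring
- amber_flask_bulb (a point): centre of the amber flask's bulb, 25.5 mm above its lowest point
- cork_a: cork ring under the amber flask, fixed: 80 mm outside, 34 mm inside, 25 mm high; origin at the centre of its underside. The flask's lowest point hangs 18.5 mm above the bench in it
- cork_b: identical cork ring under the green flask, fixed
- green_flask: flask like the amber one, of green glass, in its own cork ring; leave alone
- lens_block_a: white lens block with a black lens cell on top, 46 x 46 x 51 mm, loose; origin at the centre of its underside; leave alone
- lens_block_b: another such lens block; leave alone
- wash_bottle: white wash bottle with red cap and bent spout, 62 mm diameter, 180 mm high, loose; origin at the centre of its underside; leave alone

How it is judged (in metres and radians):
On the way, in this order (a step that is already met when the one before it is completed fails the run):
1. the speed lever rests on the yellow mark, the ring cradle still up (value of joint speed_lever between 1.2 and 1.4 rad and value of joint cradle below 0.002 m), for 0.3 s.
2. the amber flask is held in the gripper, clear of its cork ring (contact force between the fingers and amber_flask above 1 N and contact force between amber_flask and cork_a below 0.1 N and z of amber_flask in the frame of cork_a above 0.035 m), for 0.2 s.
At the end, for the whole second after the job is handed in: lever within 0.1 rad of the mark; amber bulb seated in the ring cradle (within 4 mm of its axis, upright within 0.2 rad), pressing it down at least 7.5 of its 10 mm; gripper holding the flask (TCP within 90 mm of the bulb's centre), robot not touching the mixer (value of joint speed_lever between 1.2 and 1.4 rad and value of joint cradle above 0.0075 m and contact force between amber_flask and mixer above 6 N and contact force between the fingers and amber_flask above 2 N and distance between the grasp point and amber_flask_bulb below 0.09 m and contact force between each of the arm, the fingers and mixer below 0.5 N and horizontal distance between amber_flask_bulb and cradle_seat below 0.004 m and z of amber_flask_bulb in the frame of cradle_seat between 0.011 and 0.019 m and angle between amber_flask's own z axis and vertical below 0.2 rad and linear speed of amber_flask below 0.02 m/s); the arm keeps its last pose, push and grip.
It fails at once if the ring cradle pressed down while the lever is off the yellow mark (value of joint cradle above 0.003 m and (value of joint speed_lever below 1.15 rad or value of joint speed_lever above 1.45 rad)).
It fails at once if the glass flask pressed into the mixer with more than 40 N (contact force between amber_flask and mixer above 40 N).
It fails at once if a bystander shoved or tipped (distance of any of green_flask, lens_block_a, lens_block_b, wash_bottle from where it was at the start of the episode above 0.03 m or angle between any of green_flask, lens_block_a, lens_block_b, wash_bottle's own z axis and vertical above 0.4 rad).
It also fails if it takes over 64 s, if anything falls off the work surface, if the arm or the gripper's body presses on something with over 40 N, if the wrist force passes 120 N, or if a joint passes its speed limit or range.

### The arm

A 6-joint arm with a two-finger parallel gripper is mounted at the origin on the work surface. World frame = base frame: x ahead of the robot, y to its left, z up, the work surface at z = 0. Lengths are in m, angles in degrees, forces in N, time in s.
With the tool pointing down it reaches from about 0.25 to 0.775 m from the base axis. Payload 4 kg.
Tool frame: the origin (TCP) lies between the finger pads, 19 mm behind the fingertips; this is the grasp point; z points along the fingers, y is the line along which they close (so a half turn about z gives the same grasp; the last joint's range is limited). The gripper opens to 94 mm and grips with 3 to 60 N. Pads are 16 mm wide; open, the fingers measure 119 mm over their backs; the gripper's body (75 mm by 177 mm) begins 78 mm behind the grasp point.
Start: joints at [57.175, 4.996, 78.535, -0, 96.463, -5.907], TCP at [0.249, 0.49, 0.224] pointing down, gripper open.
Joint ranges: [-177.83, 177.83], [-43.37, 116.18], [15.69, 146.23], [-61.86, 241.86], [9.47, 152.12], [-147.06, 147.06]. Speed limits (degrees/s): [159.86, 159.86, 180, 180, 180, 180].

### API

Orientations are given as [roll, pitch, yaw] about the fixed x, y, z axes, in that order (R = Rz(yaw) Ry(pitch) Rx(roll)).
In Python, from bench import status, eyes, ctrl gives the robot as it stands. The module is installed in compiled form; this text tells all that it offers.
- The arm moves only by the tool shift_gripper, called after "Call:" in YAML: its name, and indented under it one key for each argument. Schema: {"type":"object","properties":{"ticks":{"type":"array","items":{"type":"array","prefixItems":[{"type":"number"},{"type":"array","items":{"type":"number"},"minItems":3,"maxItems":3},{"type":"number"}],"minItems":3,"maxItems":3},"minItems":1,"maxItems":20},"grip_force":{"type":"number"},"only":{"type":"string"},"quiet":{"type":"boolean"},"lines":{"type":"string"}},"required":["ticks"],"additionalProperties":false}. ticks is a list of rows, 1 to 20 of them, each written [opening, [dx, dy, dz], turn]: the finger opening in m, then dx, dy, dz in normalised numbers (1 is 600 mm), then a turn about the tool's z in shares of pi rad (1.0 is pi rad); each row shifts and turns the commanded pose from where the row before left it, along the tool's axes as they then stand; what a row does not reach is not made up. A row lasts 1/12 s, in which the tool goes at most 0.0417 m and 7.16 degrees, less where a joint would pass 70% of its speed; a pose out of reach is approached as far as the arm can. The fingers move at their own pace and stop on an object; grip_force is the grip in N (left out, the last holds). Time passes only in rows, so rows that do not move let the fingers close. The tool returns the time, the measured TCP pose, the force, the opening and the grip force at its end. only (a regular expression) keeps the lines of the reply that match it, lines (a string "A,B") keeps lines A to B, and quiet returns only ok. Input that does not fit is refused with a message, and nothing moves.
- status.state(): the state, without advancing time (a new reading comes with each control period).
- eyes.read_camera(name): name is "scene" or "top" or "wrist"; returns a dict with "frame" (420x560x3 uint8, red, green, blue), "z_map" (420x560 float32, m along the optical axis (not along the pixel's ray), 0 where there is no reading), "intrinsics" (3x3 intrinsics, pixels), "R" (3x3) and "t" (3): a world point X has camera coordinates R X + t; the wrist camera has in their place "mount" (4x4, takes a point from camera to tool coordinates, whose origin is the TCP and whose axes are the flange's). Camera axes: x right, y down, z forward; pixel columns grow to the right and rows downward; lengths in m; the calibration is good to about 2 mm. A picture is of the moment at which its call begins: read the wrist's pose just before it.
- ctrl.hand_in(): hands the job in; it is judged then, once.
The state is a dict: "clock": time; "qpos": joint angles; "joint_velocities": joint speeds; "tau": joint torques, N m; "tcp_pos": TCP position; "ee_rot": TCP orientation; "ft_force": force on the tool from outside, world axes, zero at the start; "torque": the same for the moment, N m; "finger_gap": finger opening in m; "grip_force": force on a finger pad.
Only numpy, scipy, OpenCV 4.12 (cv2) and the standard library are available. Lean on these libraries where they do the work, as an engineer would, in place of code of your own. Each camera call takes 0.05 s, during which the arm holds its last target. There are 200 camera calls.

## Working session

There is one attempt and no reset: what is moved stays moved. The work goes in short steps, Python scripts to look and compute and a tool call to move; the robot and the scene stay as the last step left them, time stands still between calls to the robot, and variables do not carry over. Pictures are saved under pics/ and viewed, at most 10 in all, crops included, and the job is handed in when it is done.

```bash
mkdir -p pics; cat > h.py <<'E'
import numpy as np, cv2
from bench import status, eyes, ctrl
def cloud(c):
    K=c["intrinsics"];z=c["z_map"];v,u=np.indices(z.shape)
    P=np.stack([(u-K[0,2])/K[0,0]*z,(v-K[1,2])/K[1,1]*z,z],-1)
    return (P-np.array(c["t"]))@np.array(c["R"])  # R^T (P-t)
E
python3 - <<'E'
from h import *
s=status.state();print(s)
for n in("top","scene"):
    c=eyes.read_camera(n);cv2.imwrite(f"pics/{n}0.png",c["frame"][...,::-1]);np.savez(f"{n}0.npz",**c)
    print(n,c["intrinsics"],c["R"],c["t"])
E
```

```text
{'clock': 0.0, 'qpos': array([ 5.71744174e+01,  5.03883013e+00,  7.86215459e+01, -1.04596936e-03,
        9.64632396e+01, -5.90740511e+00]), 'joint_velocities': array([ 0.04239114,  0.01414611,  0.07923985,  0.01799436, -0.01642021,
       -0.03085033]), 'tau': array([ 4.70245013e-04, -3.40185320e+01, -3.02423716e+01,  7.16992049e-02,
        3.33896151e-02, -1.97139866e-04]), 'tcp_pos': array([0.24873641, 0.48998601, 0.22313512]), 'ee_rot': array([-1.79876934e+02, -1.16885916e-02,  1.53081693e+02]), 'ft_force': array([ 0.07681974, -0.65906612,  0.19612178]), 'torque': array([0.01371296, 0.06314082, 0.05635122]), 'grip_force': 0.0, 'finger_gap': 0.09429894883579314}
top [[410.3742107    0.         275.99137039]
 [  0.         410.3742107  218.37526963]
 [  0.           0.           1.        ]] [[-0.01295441 -0.99979927  0.01528404]
 [-0.99808792  0.01200533 -0.06063317]
 [ 0.06043751 -0.01604028 -0.99804309]] [-0.12607196  0.53931543  1.09097248]
scene [[418.47881293   0.         282.84296914]
 [  0.         418.47881293 215.16012206]
 [  0.           0.           1.        ]] [[-0.32099419  0.94701838  0.01090484]
 [ 0.75451679  0.26267063 -0.60142211]
 [-0.57242218 -0.18482512 -0.79885701]] [ 0.27852378 -0.31631134  1.31837008]
```

View pics/top0.png

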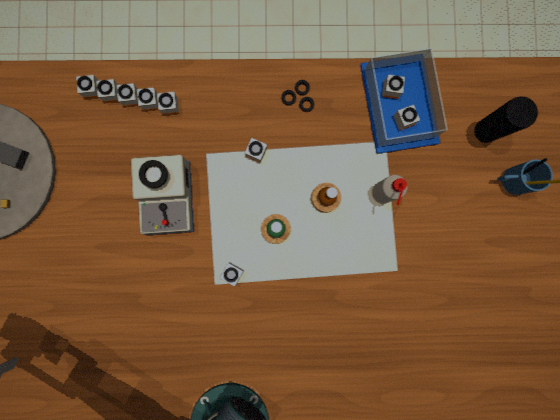

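View pics/scene0.png

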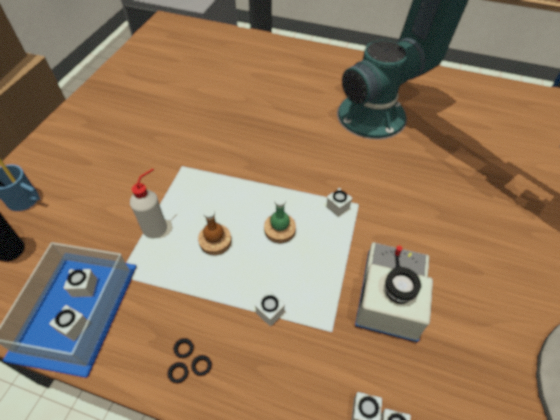

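The top view shows the mixer with its ring at (153,174), the lever axis at (163,207) and the red knob at (165,222). The amber flask is at (327,195), green at (276,229) and the wash bottle at (395,188). The scene view agrees: ring (403,286), knob (398,250), amber (212,230).

```bash
python3 - <<'E'
from h import *
for n,boxes in (("top",dict(mixer=(125,150,195,240),amber=(308,178,346,218),green=(258,210,296,248))),("scene",dict(mixer=(355,235,435,345),amber=(195,205,235,255),green=(262,195,300,245)))):
    c=dict(np.load(n+"0.npz"));W=cloud(c);f=c["frame"];hsv=cv2.cvtColor(f,cv2.COLOR_RGB2HSV).astype(int)
    H,S,V=[hsv[...,i] for i in range(3)]
    def rep(name,m,box):
        x0,y0,x1,y1=box;mm=np.zeros_like(m);mm[y0:y1,x0:x1]=m[y0:y1,x0:x1];p=W[mm]
        if len(p)==0: print(n,name,0);return
        vu=np.argwhere(mm)
        print(n,name,len(p),"med",np.median(p,0).round(4),"min",p.min(0).round(4),"max",p.max(0).round(4),"px",vu.mean(0)[::-1].round(1))
    z=W[...,2];b=boxes["mixer"]
    rep("ring",(V<70)&(z>.135),b); rep("ringtop",(z>.142)&(V<80),b)
    red=((H<8)|(H>172))&(S>140)&(V>90)
    rep("knob",red&(z>.06),b); rep("knobtop",red&(z>.085),b)
    rep("yellow",(H>18)&(H<35)&(S>90)&(z<.075)&(z>.05),b)
    rep("deck",(abs(z-.06)<.005)&(V>90),b)
    rep("lever",(V<50)&(z>.058)&(z<.08),b)
    for k in("amber","green"):
        rep(k+"stop",(z>.115),boxes[k]); rep(k+" all>.05",z>.05,boxes[k]); rep(k+" cork",(z>.018)&(z<.03)&(H>8)&(H<25),boxes[k])
    if n=="top":
        x0,y0,x1,y1=b;m=np.zeros(z.shape,bool);m[y0:y1,x0:x1]=(abs(z-.105)<.006)[y0:y1,x0:x1]
        r=cv2.minAreaRect((W[m][:,:2]*1000).astype(np.float32));print("rear",r)
        m[:]=0;m[y0:y1,x0:x1]=((z>.05)&(z<.115))[y0:y1,x0:x1]
        r=cv2.minAreaRect((W[m][:,:2]*1000).astype(np.float32));print("body",r)
for n,b in(("top",(130,150,196,240)),("scene",(355,235,435,345))):
    f=np.load(n+"0.npz")["frame"];cv2.imwrite(f"pics/{n}c.png",cv2.resize(f[b[1]:b[3],b[0]:b[2],::-1],None,fx=5,fy=5,interpolation=2))
a=[cv2.imread(f"pics/{n}c.png") for n in("top","scene")];h=max(i.shape[0] for i in a)
cv2.imwrite("pics/cc.png",np.hstack([cv2.copyMakeBorder(i,0,h-i.shape[0],0,10,0) for i in a]))
E
```

```text
top ring 415 med [0.6405 0.1625 0.1451] min [ 0.4707 -0.115   0.1351] max [0.6739 0.196  1.1235] px [152.7 173.6]
top ringtop 376 med [0.6401 0.1642 0.1454] min [ 0.4707 -0.115   0.142 ] max [0.6739 0.196  1.1235] px [152.3 173.4]
top knob 23 med [0.5275 0.1492 0.0913] min [0.5224 0.1445 0.0784] max [0.5332 0.1542 0.0955] px [164.  221.8]
top knobtop 22 med [0.5275 0.1492 0.0915] min [0.5224 0.1445 0.0852] max [0.5326 0.1542 0.0955] px [163.9 221.9]
top yellow 13 med [0.5191 0.178  0.0614] min [0.5113 0.0994 0.0566] max [0.6586 0.1832 0.0672] px [160.3 219. ]
top deck 1398 med [0.547  0.1627 0.0593] min [0.5015 0.0933 0.055 ] max [0.594  0.2257 0.0649] px [163.3 215.3]
top lever 103 med [0.5694 0.1545 0.0692] min [0.5364 0.0989 0.0582] max [0.6717 0.1673 0.0794] px [169.3 200. ]
top amberstop 105 med [ 0.5924 -0.2668  0.1232] min [ 0.4707 -0.2798  0.1177] max [ 0.6071 -0.115   1.1235] px [330.9 191.9]
top amber all>.05 281 med [ 0.5896 -0.2624  0.0647] min [ 0.4707 -0.2912  0.0503] max [ 0.617  -0.115   1.1235] px [327.6 195. ]
top amber cork 382 med [ 0.5879 -0.2588  0.0237] min [ 0
[... 1520 characters left out ...]
852 -0.2801  0.1159] max [1.0827 0.063  0.8599] px [208.5 212.8]
scene amber all>.05 443 med [ 0.6073 -0.2611  0.0728] min [ 0.5799 -0.2898  0.05  ] max [1.0827 0.063  0.8599] px [210.9 224.4]
scene amber cork 409 med [ 0.6166 -0.253   0.0238] min [ 0.5583 -0.306   0.0184] max [ 0.6406 -0.2268  0.0281] px [214.6 241.6]
scene greenstop 110 med [ 0.5191 -0.1277  0.1232] min [ 0.5032 -0.141   0.1158] max [1.0827 0.063  0.8599] px [279.3 201.7]
scene green all>.05 418 med [ 0.5247 -0.1256  0.0719] min [ 0.4972 -0.1525  0.05  ] max [1.0827 0.063  0.8599] px [279.3 213.1]
scene green cork 386 med [ 0.5337 -0.1193  0.0239] min [ 0.4794 -0.168   0.0181] max [ 0.5579 -0.0896  0.0291] px [279.2 230.3]
```

View pics/cc.png

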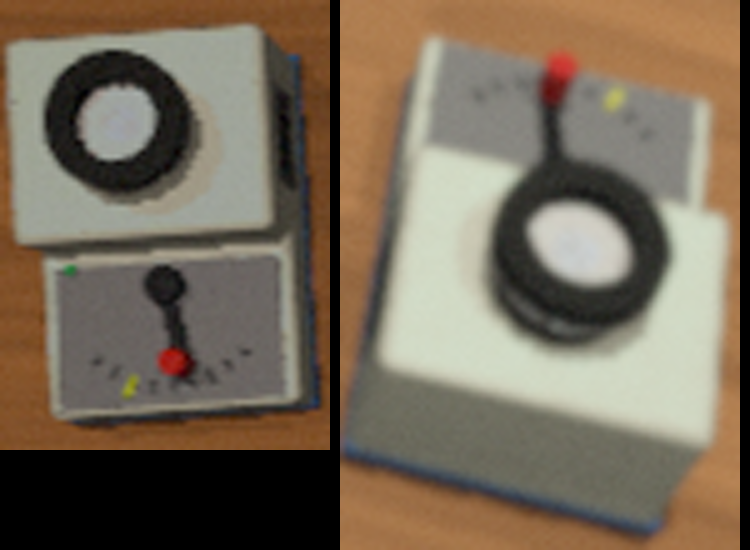

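The crops show the ring at (120,120), lever axis at (165,285), knob at (173,362) and yellow mark at (130,385) in the top view. The mixer is yawed about +3°, and the lever sits around 0.8 rad. The two views disagree by several mm, so I'll look with the wrist camera.

Careful with the scale: shifts go in shares of 600 mm and turns go in shares of pi rad. That gives: -0.03 m is -0.05, -0.0265 m is -0.0442, -7 degrees is -0.0389.

Call:
shift_gripper:
  ticks:
    - [0.094, [0, 0, 0], -0.0389]
    - [0.094, [0, 0, 0], -0.0389]
    - [0.094, [0, 0, 0], -0.0389]
    - [0.094, [0, 0, 0], -0.0333]
    - [0.094, [-0.0442, -0.05, -0.01], 0]
    - [0.094, [-0.0442, -0.05, -0.01], 0]
    - [0.094, [-0.0442, -0.05, -0.01], 0]
    - [0.094, [-0.0442, -0.05, -0.01], 0]
    - [0.094, [-0.0442, -0.05, -0.01], 0]
    - [0.094, [-0.0442, -0.05, -0.01], 0]
    - [0.094, [-0.0442, -0.05, -0.01], 0]
    - [0.094, [-0.0442, -0.05, -0.01], 0]
    - [0.094, [-0.0442, -0.05, -0.01], 0]
    - [0.094, [-0.0442, -0.05, -0.01], 0]
    - [0.094, [-0.0333, -0.05, -0.01], 0]
    - [0.094, [0, 0, 0], 0]
    - [0.094, [0, 0, 0], 0]
    - [0.094, [0, 0, 0], 0]

```text
clock: 1.6
tcp_pos: [0.5341, 0.1611, 0.2896]
ee_rot: [180.0, -0.1, -179.9]
ft_force: [0.1, -0.7, -0.4]
finger_gap: 0.094
grip_force: 0.0
```

```bash
cat >> h.py <<'E'
from scipy.spatial.transform import Rotation as Ro
def wrist(tag):
    s=status.state();c=eyes.read_camera("wrist")
    T=np.eye(4);T[:3,:3]=Ro.from_euler('xyz',s["ee_rot"],degrees=True).as_matrix();T[:3,3]=s["tcp_pos"]
    M=T@np.array(c["mount"]);c["R"]=M[:3,:3].T;c["t"]=-M[:3,:3].T@M[:3,3]
    np.savez(tag+".npz",**c);cv2.imwrite(f"pics/{tag}.png",c["frame"][...,::-1]);return c
E
python3 - <<'E'
from h import *
c=wrist("w1");print(c["mount"],c["intrinsics"][0],status.state()["tcp_pos"])
E
```

```text
[[ 1.28818059e-04 -9.70306488e-01 -2.41878696e-01  6.99939833e-02]
 [ 9.99999507e-01  3.63148362e-04 -9.24212092e-04 -1.50254108e-03]
 [ 9.84606841e-04 -2.41878458e-01  9.70306056e-01 -1.60939131e-01]
 [ 0.00000000e+00  0.00000000e+00  0.00000000e+00  1.00000000e+00]] [306.52158622   0.         277.21235241] [0.53374507 0.16164496 0.2897547 ]
```

View pics/w1.png

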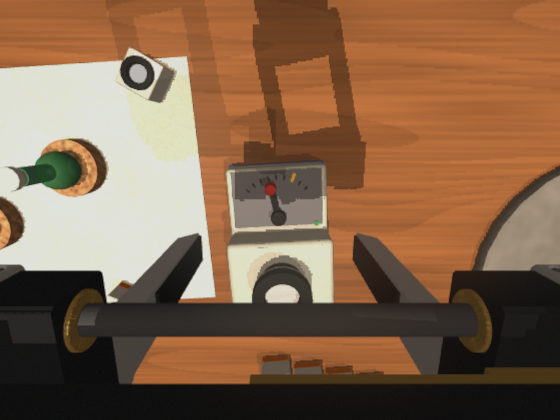

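The wrist view shows the knob at (270,188), hub at (278,217), yellow mark at (293,178) and the ring around (282,288).

```bash
cat >> h.py <<'E'
def mix(c):
    W=cloud(c);f=c["frame"];hsv=cv2.cvtColor(f,cv2.COLOR_RGB2HSV).astype(int);H,S,V=[hsv[...,i] for i in range(3)]
    z=W[...,2];near=(abs(W[...,0]-.6)<.11)&(abs(W[...,1]-.163)<.075)
    def rep(n,m):
        p=W[m&near]
        if len(p)<3: print(n,len(p));return
        lo,hi=np.percentile(p,[2,98],axis=0);print(n,len(p),"med",np.median(p,0).round(4),"mid",((lo+hi)/2).round(4),"size",(hi-lo).round(4))
    red=((H<8)|(H>172))&(S>140)&(V>70)
    rep("knobtop",red&(z>.087)&(z<.1)); rep("yellow",(H>15)&(H<35)&(S>110)&(abs(z-.06)<.005))
    rep("hub/lever",(V<60)&(z>.064)&(z<.085)&(W[...,0]<.585))
    rep("ring",(abs(z-.147)<.006)&(V<80)); rep("ringall",(abs(z-.147)<.006))
    m=near&(abs(z-.06)<.004)&(W[...,0]<.59);print("deck",cv2.minAreaRect((W[m][:,:2]*1000).astype(np.float32)),np.median(z[m]))
E
python3 - <<'E'
from h import *
c=dict(np.load("w1.npz"));mix(c)
f=c["frame"][150:240,220:335,::-1];cv2.imwrite("pics/w1c.png",cv2.resize(f,None,fx=6,fy=6,interpolation=2))
E
```

```text
knobtop 106 med [0.5298 0.1508 0.093 ] mid [0.5301 0.1508 0.0917] size [0.0118 0.0118 0.0058]
yellow 39 med [0.52   0.1793 0.062 ] mid [0.52   0.1788 0.0623] size [0.011  0.0063 0.0032]
hub/lever 199 med [0.5634 0.1578 0.0728] mid [0.5609 0.1598 0.0716] size [0.0359 0.0167 0.0074]
ring 1048 med [0.6243 0.1647 0.1472] mid [0.6285 0.1647 0.1453] size [0.0353 0.0613 0.0066]
ringall 1088 med [0.6247 0.1647 0.1472] mid [0.6285 0.1651 0.1453] size [0.0353 0.0626 0.0066]
deck ((549.8323974609375, 159.5859375), (87.17172241210938, 129.52301025390625), 3.082104444503784) 0.061057324594704754
```

View pics/w1c.png

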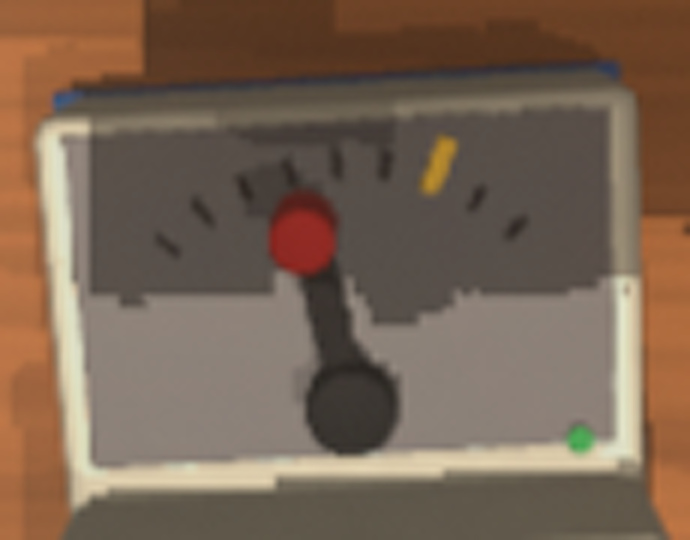

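Fitted hinge is (0.5717, 0.1603). The knob-to-hinge distance is 42.7 mm against the given 42, so that checks. The lever is at about 0.73 rad and the target knob position is (0.532, 0.175). I'll grasp the knob lightly.

In the tool's units: 0.035 m is 0.0583, -0.0105 m is -0.0175.

Call:
shift_gripper:
  ticks:
    - [0.04, [0.0067, -0.0175, 0], 0]
    - [0.04, [0, 0, 0.0583], 0]
    - [0.04, [0, 0, 0.0583], 0]
    - [0.04, [0, 0, 0.0583], 0]
    - [0.04, [0, 0, 0.0583], 0]
    - [0.04, [0, 0, 0.0583], 0]
    - [0.04, [0, 0, 0.03], 0]
    - [0.04, [0, 0, 0], 0]
    - [0.04, [0, 0, 0], 0]
    - [0.02, [0, 0, 0], 0]
    - [0.012, [0, 0, 0], 0]
    - [0.012, [0, 0, 0], 0]
    - [0.012, [0, 0, 0], 0]
    - [0.012, [0, 0, 0], 0]
    - [0.012, [0, 0, 0], 0]
  grip_force: 4

```text
clock: 2.9
tcp_pos: [0.5315, 0.1509, 0.0988]
ee_rot: [179.9, 0.2, -179.9]
ft_force: [-0.2, 0.7, 4.2]
finger_gap: 0.0136
grip_force: 4.0
```

In the tool's units: 0.006 m is 0.01, -0.0015 m is -0.0025.

Call:
shift_gripper:
  ticks:
    - [0.012, [0.0008, 0.01, 0], 0]
    - [0.012, [0, 0.01, 0], 0]
    - [0.012, [-0.0013, 0.01, 0], 0]
    - [0.012, [-0.0025, 0.01, 0], 0]
    - [0.012, [0, 0, 0], 0]
    - [0.012, [0, 0, 0], 0]
    - [0.012, [0, 0, 0], 0]
    - [0.012, [0, 0, 0], 0]

```text
clock: 3.57
tcp_pos: [0.5321, 0.1753, 0.0971]
ee_rot: [179.9, -0.0, -179.9]
ft_force: [-1.2, 1.2, 2.0]
finger_gap: 0.0138
grip_force: 4.0
```

```bash
python3 - <<'E'
from h import *
mix(wrist("w2")); print(status.state()["tcp_pos"])
E
```

```text
knobtop 457 med [0.5303 0.1735 0.0931] mid [0.5311 0.1738 0.0911] size [0.0122 0.0121 0.0065]
yellow 124 med [0.52   0.1794 0.0622] mid [0.5204 0.1793 0.0619] size [0.0119 0.0063 0.0028]
hub/lever 312 med [0.5612 0.1675 0.0701] mid [0.5483 0.1728 0.075 ] size [0.0491 0.0159 0.0191]
ring 223 med [0.5245 0.1805 0.1474] mid [0.5264 0.1754 0.1461] size [0.0083 0.0204 0.0094]
ringall 458 med [0.5229 0.1805 0.147 ] mid [0.5256 0.1736 0.147 ] size [0.0074 0.0235 0.0112]
deck ((544.3065795898438, 159.138427734375), (75.99877166748047, 129.3936767578125), 2.960648775100708) 0.06114155316412213
[0.53209226 0.17513879 0.09707153]
```

In the tool's units: -0.036 m is -0.06, -0.03 m is -0.05.

Call:
shift_gripper:
  ticks:
    - [0.03, [0, 0, 0], 0]
    - [0.03, [0, 0, 0], 0]
    - [0.03, [0, 0, 0], 0]
    - [0.03, [0, 0, 0], 0]
    - [0.03, [0, 0, -0.0333], 0]
    - [0.04, [0, 0, -0.0583], 0]
    - [0.05, [0, 0, -0.0583], 0]
    - [0.06, [0, 0, -0.0583], 0]
    - [0.094, [0, 0, -0.0583], 0]
    - [0.094, [-0.05, 0, -0.0583], 0]
    - [0.094, [-0.06, -0.0083, 0], 0]
    - [0.094, [0, 0, 0], 0]
    - [0.094, [0, 0, 0], 0]
    - [0.094, [0, 0, 0], 0]

```text
clock: 4.78
tcp_pos: [0.595, 0.1692, 0.2877]
ee_rot: [-180.0, -0.1, -179.9]
ft_force: [-0.9, 0.1, 0.1]
finger_gap: 0.0865
grip_force: 0.0
```

```bash
python3 - <<'E'
from h import *
c=wrist("w3");mix(c); print(status.state()["tcp_pos"])
f=c["frame"][90:300,180:390,::-1];cv2.imwrite("pics/w3c.png",cv2.resize(f,None,fx=2.8,fy=2.8,interpolation=2))
E
```

```text
knobtop 108 med [0.5317 0.1738 0.0931] mid [0.5317 0.1733 0.0932] size [0.0111 0.0123 0.0033]
yellow 35 med [0.5191 0.1791 0.0621] mid [0.5197 0.1791 0.0624] size [0.0106 0.0056 0.0024]
hub/lever 333 med [0.5653 0.1645 0.0733] mid [0.5596 0.1623 0.0717] size [0.0385 0.0199 0.0082]
ring 2044 med [0.6428 0.1641 0.1472] mid [0.6434 0.1647 0.1456] size [0.063  0.0599 0.0062]
ringall 2146 med [0.6428 0.1651 0.1472] mid [0.6434 0.1647 0.1456] size [0.0629 0.0617 0.0061]
deck ((549.9769897460938, 159.583984375), (86.83727264404297, 129.630615234375), 3.192091226577759) 0.06110335586976619
[0.59458892 0.1693668  0.28829134]
```

View pics/w3c.png

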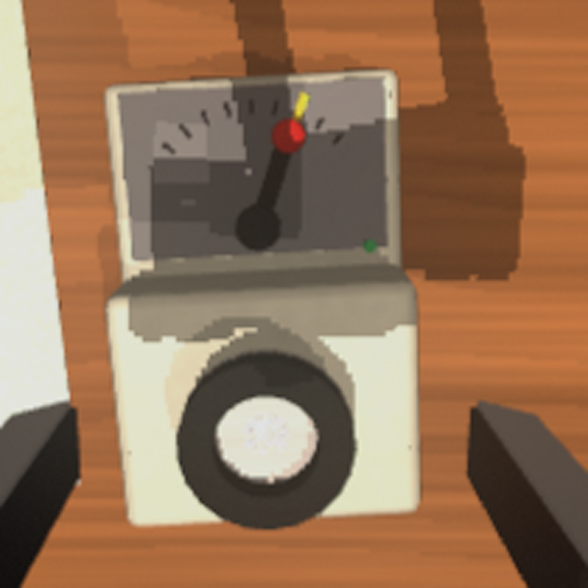

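The ring is fully visible, the knob points at the yellow mark (about 1.27 rad), and the cradle is up. Next I go above the amber flask.

In the tool's units: -0.0327 m is -0.0545, -0.022 m is -0.0367, 7 degrees is 0.0389.

Call:
shift_gripper:
  ticks:
    - [0.08, [0, 0, 0], 0.0389]
    - [0.08, [0, 0, 0], 0.0389]
    - [0.08, [0, 0, 0], 0.0389]
    - [0.08, [0, 0, 0], 0.0389]
    - [0.08, [0, 0, 0], 0.0389]
    - [0.08, [0, 0, 0], 0.0389]
    - [0.08, [0, 0, 0], 0.0389]
    - [0.08, [0, 0, 0], 0.0389]
    - [0.08, [0, 0, 0], 0.0222]
    - [0.08, [-0.0545, -0.0367, 0], 0]
    - [0.08, [-0.0545, -0.0367, 0], 0]
    - [0.08, [-0.0545, -0.0367, 0], 0]
    - [0.08, [-0.0545, -0.0367, 0], 0]
    - [0.08, [-0.0545, -0.0367, 0], 0]
    - [0.08, [-0.0545, -0.0367, 0], 0]
    - [0.08, [-0.0545, -0.0367, 0], 0]
    - [0.08, [-0.0545, -0.0367, 0], 0]
    - [0.08, [-0.0545, -0.0367, 0], 0]
    - [0.08, [-0.0545, -0.0367, 0], 0]

```text
clock: 6.42
tcp_pos: [0.5675, -0.2246, 0.2897]
ee_rot: [180.0, 0.0, 120.1]
ft_force: [0.1, 0.3, -0.2]
finger_gap: 0.08
grip_force: 0.0
```

Call:
shift_gripper:
  ticks:
    - [0.08, [0, 0, 0], 0]
    - [0.08, [0, 0, 0], 0]
    - [0.08, [0, 0, 0], 0]

```text
clock: 6.67
tcp_pos: [0.5683, -0.2229, 0.2892]
ee_rot: [180.0, -0.0, 120.1]
ft_force: [-0.8, -0.3, 0.0]
finger_gap: 0.0798
grip_force: 0.0
```

```bash
cat >> h.py <<'E'
from scipy.optimize import least_squares
def circ(p,r):
    # robust fit of a circle of given radius to boundary points
    q=least_squares(lambda c:np.hypot(*(p-c).T)-r,p.mean(0),loss='soft_l1',f_scale=.001);return q.x.round(4),np.sqrt((q.fun**2).mean()).round(4)
def edge(W,m):
    m=cv2.morphologyEx(m.astype(np.uint8),cv2.MORPH_CLOSE,np.ones((3,3)));k=max(cv2.findContours(m,0,1)[0],key=cv2.contourArea)[:,0];return W[k[:,1],k[:,0]]
E
python3 - <<'E'
from h import *
c=dict(np.load("w3.npz"));W=cloud(c);m=(abs(W[...,2]-.147)<.002)&(abs(W[...,0]-.64)<.06)&(abs(W[...,1]-.165)<.06)
print("ring",circ(edge(W,m)[:,:2],.034),"enc",cv2.minEnclosingCircle((W[m][:,:2]*1000).astype(np.float32)))
c=wrist("w4");print(status.state()["tcp_pos"],status.state()["ee_rot"]);W=cloud(c);z=W[...,2]
near=np.hypot(W[...,0]-.593,W[...,1]+.267)<.06
for lo,hi in((.0225,.0275),(.03,.06),(.07,.106),(.12,.128)):
    m=near&(z>lo)&(z<hi);p=W[m]
    if len(p)>20:
        print(lo,len(p),"med",np.median(p,0).round(4),"mid",((p.min(0)+p.max(0))/2).round(4),"size",np.ptp(p,axis=0).round(4))
        if lo==.12: print("stopper",circ(edge(W,m)[:,:2],.0135))
        if lo==.0225: print("cork enc",cv2.minEnclosingCircle((p[:,:2]*1000).astype(np.float32)))
E
```

```text
ring (array([0.6441, 0.1649]), np.float64(0.0064)) enc ((644.3447265625, 165.08302307128906), 33.946048736572266)
[ 0.56862741 -0.22231418  0.28935692] [ 1.79960622e+02 -1.05901887e-02  1.20163833e+02]
0.0225 1142 med [ 0.5864 -0.2537  0.0255] mid [ 0.5974 -0.2682  0.025 ] size [0.0794 0.0792 0.0048]
cork enc ((597.2474975585938, -267.9859619140625), 39.9193115234375)
0.03 364 med [ 0.5864 -0.2536  0.0545] mid [ 0.5968 -0.2663  0.0488] size [0.0497 0.0476 0.0223]
0.07 137 med [ 0.5918 -0.2589  0.0893] mid [ 0.5955 -0.2644  0.0883] size [0.0187 0.0156 0.0354]
0.12 427 med [ 0.5967 -0.2673  0.1245] mid [ 0.5972 -0.2679  0.1232] size [0.0268 0.0267 0.0065]
stopper (array([ 0.597 , -0.2678]), np.float64(0.0008))
```

View pics/w4.png

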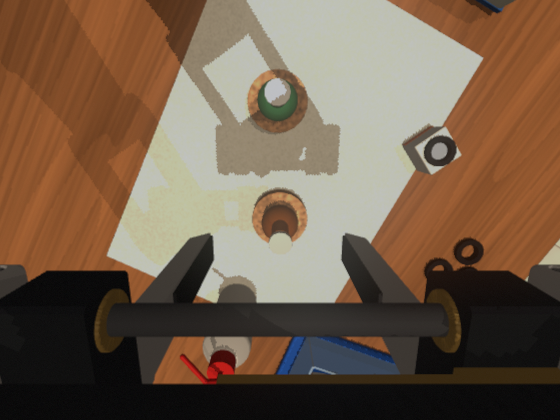

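The stopper and cork are both centred at (0.597, -0.268), with the stopper top at 0.1245 (expected), so the flask is upright at (280,243). Descending to the neck.

In the tool's units: 0.035 m is 0.0583, 0.03 m is 0.05.

Call:
shift_gripper:
  ticks:
    - [0.065, [-0.045, 0.002, 0], 0]
    - [0.065, [-0.0445, 0.002, 0], 0]
    - [0.065, [0, 0, 0.0583], 0]
    - [0.065, [0, 0, 0.0583], 0]
    - [0.065, [0, 0, 0.0583], 0]
    - [0.065, [0, 0, 0.0583], 0]
    - [0.065, [0, 0, 0.05], 0]
    - [0.065, [0, 0, 0.0425], 0]
    - [0.065, [0, 0, 0], 0]
    - [0.065, [0, 0, 0], 0]
    - [0.04, [0, 0, 0], 0]
    - [0.03, [0, 0, 0], 0]
    - [0.02, [0, 0, 0], 0]
    - [0.018, [0, 0, 0], 0]
    - [0.018, [0, 0, 0], 0]
    - [0.018, [0, 0, 0], 0]
    - [0.018, [0, 0, 0], 0]
  grip_force: 20

```text
clock: 8.13
tcp_pos: [0.5981, -0.2693, 0.0939]
ee_rot: [180.0, 0.0, 120.1]
ft_force: [0.4, -0.9, 1.8]
finger_gap: 0.0263
grip_force: 20.0
```

The gap is 26.3 mm, not 22, so the fingers' upper parts are on the 27 mm stopper. I'll regrasp with the pads centred on the stopper, which keeps the TCP about 73 mm from the bulb.

In the tool's units: -0.012 m is -0.02, -0.011 m is -0.0183.

Call:
shift_gripper:
  ticks:
    - [0.05, [0, 0, 0], 0]
    - [0.05, [0, 0, 0], 0]
    - [0.05, [0, 0, 0], 0]
    - [0.05, [0, 0, -0.02], 0]
    - [0.05, [0, 0, -0.0183], 0]
    - [0.05, [0, 0, 0], 0]
    - [0.05, [0, 0, 0], 0]
    - [0.035, [0, 0, 0], 0]
    - [0.03, [0, 0, 0], 0]
    - [0.02, [0, 0, 0], 0]
    - [0.02, [0, 0, 0], 0]
    - [0.02, [0, 0, 0], 0]
    - [0.02, [0, 0, 0], 0]
    - [0.02, [0, 0, 0], 0]
  grip_force: 25

```text
clock: 9.3
tcp_pos: [0.5977, -0.269, 0.116]
ee_rot: [-180.0, -0.0, 120.1]
ft_force: [0.9, 0.7, -0.5]
finger_gap: 0.026
grip_force: 25.0
```

In the tool's units: -0.033 m is -0.055, -0.02 m is -0.0333.

Call:
shift_gripper:
  ticks:
    - [0.02, [0, 0, -0.0333], 0]
    - [0.02, [0, 0, -0.055], 0]
    - [0.02, [0, 0, -0.055], 0]
    - [0.02, [0, 0, -0.055], 0]
    - [0.02, [0, 0, -0.055], 0]
    - [0.02, [0, 0, -0.055], 0]
    - [0.02, [0, 0, 0], 0]
    - [0.02, [0, 0, 0], 0]
    - [0.02, [0, 0, 0], 0]

```text
clock: 10.05
tcp_pos: [0.5977, -0.269, 0.2999]
ee_rot: [-179.9, -0.1, 120.1]
ft_force: [-0.7, 0.1, -1.9]
finger_gap: 0.0262
grip_force: 25.0
```

Call:
shift_gripper:
  ticks:
    - [0.02, [0.0267, 0.0195, 0], 0]
    - [0.02, [0.0417, 0.0303, 0], 0]
    - [0.02, [0.0533, 0.0392, 0], 0]
    - [0.02, [0.0533, 0.0392, 0], 0]
    - [0.02, [0.0533, 0.0392, 0], 0]
    - [0.02, [0.0533, 0.0392, 0], 0]
    - [0.02, [0.0533, 0.0392, 0], 0]
    - [0.02, [0.0533, 0.0392, 0], 0]
    - [0.02, [0.0533, 0.0392, 0], 0]
    - [0.02, [0.0533, 0.0392, 0], 0]
    - [0.02, [0.0417, 0.0303, 0], 0]
    - [0.02, [0.0333, 0.023, 0], 0]
    - [0.02, [0.0167, 0.0122, 0], 0]
    - [0.02, [0, 0, 0], 0]
    - [0.02, [0, 0, 0], 0]
    - [0.02, [0, 0, 0], 0]
    - [0.02, [0, 0, 0], 0]

```text
clock: 11.47
tcp_pos: [0.6441, 0.1624, 0.3013]
ee_rot: [-180.0, 0.0, 119.9]
ft_force: [-0.0, -0.4, -1.8]
finger_gap: 0.0259
grip_force: 25.0
```

```bash
python3 - <<'E'
from h import *
s=status.state();print(s["tcp_pos"],s["finger_gap"]);c=wrist("w5");W=cloud(c)
p=W[np.hypot(W[...,0]-s["tcp_pos"][0],W[...,1]-s["tcp_pos"][1])<.05]
for lo in np.arange(.18,.32,.01):
    q=p[(p[:,2]>lo)&(p[:,2]<lo+.01)]
    if len(q)>10: print(lo.round(2),len(q),((q.min(0)+q.max(0))/2).round(4),np.ptp(q,axis=0).round(4))
t=eyes.read_camera("top");np.savez("t5.npz",**t)
s5=eyes.read_camera("scene");np.savez("s5.npz",**s5)
a=c["frame"];b=cv2.resize(s5["frame"][170:310,310:470],None,fx=3,fy=3)
cv2.imwrite("pics/w5b.png",np.hstack([cv2.resize(a,(310,232)),np.zeros((232,4,3),np.uint8),np.zeros((232,1,3),np.uint8)])[...,::-1]) if 0 else cv2.imwrite("pics/w5b.png",np.hstack([a[:, 130:430],b])[...,::-1])
E
```

```text
[0.64413235 0.16244694 0.30126627] 0.025945048145710845
0.22 25 [0.6313 0.1735 0.2265] [0.0256 0.0293 0.0069]
0.23 438 [0.6432 0.1643 0.235 ] [0.0495 0.048  0.01  ]
0.24 1191 [0.6432 0.1646 0.245 ] [0.0449 0.0439 0.01  ]
0.25 469 [0.6438 0.1642 0.2549] [0.0318 0.0293 0.0098]
0.26 115 [0.6418 0.1666 0.2651] [0.0189 0.0149 0.0097]
0.27 147 [0.6414 0.1668 0.275 ] [0.0182 0.0148 0.0099]
0.28 260 [0.6394 0.1683 0.2851] [0.0385 0.0242 0.0097]
0.29 352 [0.6395 0.1692 0.295 ] [0.043  0.0253 0.01  ]
0.3 1323 [0.6398 0.1648 0.305 ] [0.0437 0.0338 0.0099]
0.31 1402 [0.6397 0.1649 0.315 ] [0.0437 0.0338 0.01  ]
0.32 538 [0.6396 0.1649 0.325 ] [0.0436 0.034  0.01  ]
```

View pics/w5b.png

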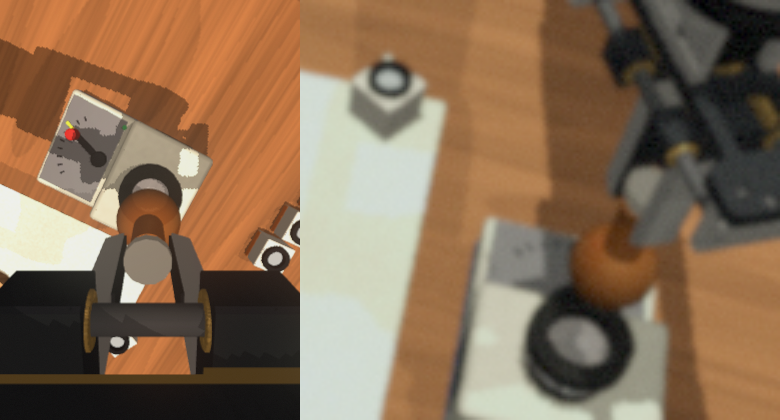

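The flask is held upright over the mixer, with the lever still on the mark. I'll fit a sphere to the bulb for its centre.

```bash
python3 - <<'E'
from h import *
c=dict(np.load("w5.npz"));W=cloud(c)
p=W[(np.hypot(W[...,0]-.6435,W[...,1]-.164)<.03)&(W[...,2]>.21)&(W[...,2]<.251)]
q=least_squares(lambda x:np.linalg.norm(p-x[:3],axis=1)-.0255,[.644,.164,.23],loss='soft_l1',f_scale=.001)
print("bulb",q.x.round(4),np.abs(q.fun).mean(),len(p))
m=(abs(W[...,2]-.147)<.002)&(abs(W[...,0]-.64)<.06)&(abs(W[...,1]-.165)<.06);r=W[m][:,:2]
o=r[np.hypot(*(r-[.6442,.165]).T)>.031];print("ring",circ(o,.0335),len(o))
for b,(lo,hi) in dict(neck=(.26,.28)).items():
    n=W[(np.hypot(W[...,0]-.6435,W[...,1]-.164)<.015)&(W[...,2]>lo)&(W[...,2]<hi)]
    k=least_squares(lambda x:np.hypot(n[:,0]-x[0],n[:,1]-x[1])-.011,[.644,.164],loss='soft_l1',f_scale=.001);print("neck",k.x.round(4))
print(status.state()["tcp_pos"],status.state()["clock"])
E
```

```text
bulb [0.6438 0.1628 0.2293] 0.00033036465681006975 1812
ring (array([0.645 , 0.1639]), np.float64(0.0011)) 299
neck [0.6435 0.1628]
[0.64417482 0.16293801 0.30175207] 11.6167
```

In the tool's units: 0.015 m is 0.025, 0.0015 m is 0.0025.

Call:
shift_gripper:
  ticks:
    - [0.02, [0.0018, 0.0025, 0.0167], 0]
    - [0.02, [0, 0, 0.025], 0]
    - [0.02, [0, 0, 0.025], 0]
    - [0.02, [0, 0, 0.0167], 0]
    - [0.02, [0, 0, 0.0133], 0]
    - [0.02, [0, 0, 0], 0]
    - [0.02, [0, 0, 0], 0]
    - [0.02, [0, 0, 0], 0]
  grip_force: 30

```text
clock: 12.28
tcp_pos: [0.6451, 0.1662, 0.2444]
ee_rot: [179.9, 0.0, 120.1]
ft_force: [0.8, 0.5, -2.0]
finger_gap: 0.0261
grip_force: 30.0
```

Call:
shift_gripper:
  ticks:
    - [0.02, [0, 0, 0.005], 0]
    - [0.02, [0, 0, 0], 0]
    - [0.02, [0, 0, 0.005], 0]
    - [0.02, [0, 0, 0], 0]
    - [0.02, [0, 0, 0.0033], 0]
    - [0.02, [0, 0, 0], 0]
    - [0.02, [0, 0, 0], 0]

```text
clock: 12.87
tcp_pos: [0.6449, 0.1661, 0.2359]
ee_rot: [180.0, 0.0, 120.1]
ft_force: [-0.7, -1.3, -0.6]
finger_gap: 0.0258
grip_force: 30.0
```

In the tool's units: 0.002 m is 0.0033, 0.001 m is 0.0017.

Call:
shift_gripper:
  ticks:
    - [0.02, [0, 0, 0.0033], 0]
    - [0.02, [0, 0, 0], 0]
    - [0.02, [0, 0, 0.0017], 0]
    - [0.02, [0, 0, 0], 0]
    - [0.02, [0, 0, 0], 0]

```text
clock: 13.28
tcp_pos: [0.645, 0.1661, 0.2331]
ee_rot: [179.9, 0.0, 120.1]
ft_force: [0.4, 0.2, 3.2]
finger_gap: 0.0256
grip_force: 30.0
```

Call:
shift_gripper:
  ticks:
    - [0.02, [0, 0, 0.0033], 0]
    - [0.02, [0, 0, 0], 0]
    - [0.02, [0, 0, 0.0017], 0]
    - [0.02, [0, 0, 0], 0]
    - [0.02, [0, 0, 0], 0]

```text
clock: 13.7
tcp_pos: [0.645, 0.166, 0.2303]
ee_rot: [179.9, 0.0, 120.1]
ft_force: [0.6, -1.4, 5.6]
finger_gap: 0.0259
grip_force: 30.0
```

```bash
python3 - <<'E'
from h import *
F=[]
for i in range(4): c=wrist("w6");F.append(np.r_[status.state()["ft_force"],status.state()["tcp_pos"]])
print(np.mean(F,0).round(4));mix(c)
W=cloud(c);tz=status.state()["tcp_pos"][2]-.0725
p=W[(np.hypot(W[...,0]-.6445,W[...,1]-.165)<.03)&(W[...,2]>tz)&(W[...,2]<tz+.0215)]
q=least_squares(lambda x:np.linalg.norm(p-x[:3],axis=1)-.0255,[.644,.164,tz],loss='soft_l1',f_scale=.001);print("bulb",q.x.round(4),np.abs(q.fun).mean())
m=(abs(W[...,2]-.145)<.006)&(abs(W[...,0]-.64)<.06)&(abs(W[...,1]-.165)<.06);r=W[m]
o=r[np.hypot(*(r[:,:2]-[.6445,.165]).T)>.031];print("ring",circ(o[:,:2],.0335),len(o),np.median(o[:,2]))
E
```

```text
[ 0.0621 -0.9775  5.3271  0.645   0.166   0.2304]
knobtop 178 med [0.533  0.1742 0.0932] mid [0.5326 0.174  0.0914] size [0.0122 0.0121 0.0066]
yellow 47 med [0.5193 0.1794 0.0624] mid [0.5198 0.1793 0.0623] size [0.0109 0.0052 0.0031]
hub/lever 495 med [0.5667 0.1651 0.0735] mid [0.56   0.1634 0.072 ] size [0.0413 0.0207 0.008 ]
ring 1350 med [0.6282 0.1829 0.1425] mid [0.6439 0.1691 0.1426] size [0.0625 0.0569 0.0028]
ringall 1399 med [0.629  0.1829 0.1425] mid [0.6443 0.1692 0.1426] size [0.0634 0.0567 0.0027]
deck ((550.3534545898438, 159.9229736328125), (85.99556732177734, 129.52291870117188), 3.2249045372009277) 0.0612356002477224
bulb [0.6447 0.1664 0.1585] 0.0003201626681931987
ring (array([0.6452, 0.164 ]), np.float64(0.0012)) 536 0.14242822341443137
```

The cradle is down about 4.8 mm with the bulb 16.1 mm above the seat. A small -y correction, then press to about 9.5 mm.

In the tool's units: 0.001 m is 0.0017, -0.0005 m is -0.0008.

Call:
shift_gripper:
  ticks:
    - [0.02, [-0.0015, -0.0008, 0.0017], 0]
    - [0.02, [0, 0, 0.0017], 0]
    - [0.02, [0, 0, 0.0017], 0]
    - [0.02, [0, 0, 0.0017], 0]
    - [0.02, [0, 0, 0.0017], 0]
    - [0.02, [0, 0, 0], 0]
    - [0.02, [0, 0, 0], 0]
    - [0.02, [0, 0, 0], 0]
    - [0.02, [0, 0, 0], 0]

```text
clock: 14.65
tcp_pos: [0.6452, 0.1649, 0.2265]
ee_rot: [179.8, 0.1, 120.1]
ft_force: [-0.7, -1.6, 8.6]
finger_gap: 0.026
grip_force: 30.0
```

```bash
cat > chk.py <<'E'
from h import *
F=[]
for i in range(4): c=wrist("w7");F.append(np.r_[status.state()["ft_force"],status.state()["tcp_pos"]])
print(np.mean(F,0).round(4));mix(c)
W=cloud(c);tz=status.state()["tcp_pos"][2]-.0725
p=W[(np.hypot(W[...,0]-.6445,W[...,1]-.165)<.03)&(W[...,2]>tz)&(W[...,2]<tz+.0215)]
q=least_squares(lambda x:np.linalg.norm(p-x[:3],axis=1)-.0255,[.644,.164,tz],loss='soft_l1',f_scale=.001);print("bulb",q.x.round(4))
m=(abs(W[...,2]-.139)<.006)&(abs(W[...,0]-.64)<.06)&(abs(W[...,1]-.165)<.06);r=W[m]
e=edge(W,m);e=e[np.hypot(*(e[:,:2]-[.6445,.165]).T)>.032];print("ring",circ(e[:,:2],.034),len(e),np.median(r[:,2]))
n=W[(np.hypot(W[...,0]-.6445,W[...,1]-.165)<.015)&(W[...,2]>tz+.03)&(W[...,2]<tz+.05)]
k=least_squares(lambda x:np.hypot(n[:,0]-x[0],n[:,1]-x[1])-.011,[.644,.164],loss='soft_l1',f_scale=.001);print("neck",k.x.round(4))
cv2.imwrite("pics/w7c.png",c["frame"][120:400,60:480,::-1])
E
python3 chk.py
```

```text
[-0.8873 -0.9847  7.8517  0.6452  0.165   0.2265]
knobtop 183 med [0.5332 0.1743 0.0933] mid [0.5327 0.1741 0.092 ] size [0.0121 0.0121 0.0059]
yellow 48 med [0.5197 0.1793 0.0624] mid [0.5199 0.1795 0.0623] size [0.0108 0.0058 0.0028]
hub/lever 512 med [0.5666 0.1652 0.0733] mid [0.56   0.1633 0.0717] size [0.0411 0.0207 0.0079]
ring 64 med [0.6297 0.1873 0.1412] mid [0.6448 0.1692 0.146 ] size [0.0598 0.0535 0.0099]
ringall 65 med [0.6301 0.1872 0.1412] mid [0.6448 0.1692 0.1459] size [0.0598 0.0535 0.0099]
deck ((549.2310791015625, 159.78140258789062), (83.9960708618164, 129.50575256347656), 3.259369373321533) 0.061245651358377486
bulb [0.6449 0.1654 0.1546]
ring (array([0.645 , 0.1648]), np.float64(0.0029)) 154 0.13978739312981903
neck [0.6446 0.1653]
```

View pics/w7c.png

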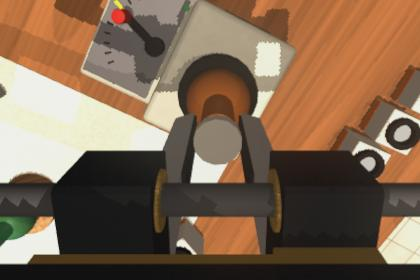

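In the tool's units: 0.001 m is 0.0017.

Call:
shift_gripper:
  ticks:
    - [0.02, [0, 0, 0.0017], 0]
    - [0.02, [0, 0, 0.0017], 0]
    - [0.02, [0, 0, 0], 0]
    - [0.02, [0, 0, 0], 0]
    - [0.02, [0, 0, 0], 0]
    - [0.02, [0, 0, 0], 0]
    - [0.02, [0, 0, 0], 0]
    - [0.02, [0, 0, 0], 0]

```text
clock: 15.52
tcp_pos: [0.6453, 0.1649, 0.2251]
ee_rot: [179.8, 0.1, 120.1]
ft_force: [0.4, -1.6, 9.9]
finger_gap: 0.026
grip_force: 30.0
```

```bash
python3 chk.py | grep -v hub; python3 -c "
from bench import status;s=status.state();print(s['clock'],s['grip_force'])"
```

```text
[-0.4404 -2.1171  9.1283  0.6453  0.1649  0.2251]
knobtop 182 med [0.533  0.1743 0.0933] mid [0.5327 0.1742 0.0915] size [0.0121 0.0119 0.0071]
yellow 48 med [0.5197 0.1793 0.0623] mid [0.52   0.1794 0.062 ] size [0.0108 0.0059 0.0027]
ring 18 med [0.635  0.1882 0.15  ] mid [0.6395 0.1851 0.1501] size [0.03   0.0103 0.0058]
ringall 18 med [0.635  0.1882 0.15  ] mid [0.6395 0.1851 0.1501] size [0.03   0.0103 0.0058]
deck ((550.2439575195312, 159.83433532714844), (86.12696075439453, 129.63050842285156), 3.2680928707122803) 0.06123404175693571
bulb [0.6449 0.1654 0.1531]
ring (array([0.645 , 0.1647]), np.float64(0.0006)) 156 0.13839085372845844
neck [0.6446 0.1653]
15.7167 30.001811385154724
```

Travel is about 9–9.5 mm, the bulb is within 1 mm of the ring's axis and upright, and the lever is on the mark. Handing in.

```bash
python3 -c "
from bench import ctrl;print(ctrl.hand_in())"
```

```text
the job is handed in; nothing more can be done
None
```

The job is handed in, verdict not shown: by my last measurements the lever was on the yellow mark (about 1.27–1.3 rad), and the gripper was still holding the amber flask upright, within 1 mm of the ring's axis and pressed down 9–9.5 of 10 mm at about 11 N.

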